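# Refit a control knob on its D-stem and shut the warmer off

## Task

The food warmer's control knob was pulled off for cleaning while the control was still on. Put the knob back on its stem: press it down gently and turn it slowly clockwise until it finds the flat of the stem and drops fully home, then go on turning it clockwise until its pointer is at the off mark, and let go. Do not force the knob or the warmer, and leave the other things on the worktop where they are.

Things in the scene. Friction and masses are not known exactly. Their poses are not given: they have to be found in the camera images.
- warmer: Countertop food warmer of plain steel, fixed. Origin on the worktop under the control stem's axis; z up, +x towards the off mark (far side seen from the robot). Control box: top 60 mm high, x -0.09 to 0.09, y -0.082 to 0.076 m; right of it (y -0.082 to -0.262, x -0.096 to 0.096 m) a well with its pan, rim 108 mm high. More than 25 N on warmer or stem is forcing.
- stem_top (a point): Centre of the stem's top at rest, 88 mm above the worktop; axes as the warmer's. Upright steel rod, 24 mm diameter, one flat along its whole length (D section, flat 3 mm from the axis), top edge bevelled 1 mm. At the start the flat faces 0.4 to 1.35 rad counter-clockwise (from above) of the off mark: this angle is not measured, find it by feel or sight. It gives downwards up to 3 mm.
- knob_mid (a point): Centre, half-way up (27 mm above the underside), of the loose black control knob: 54 mm tall, 0.08 to 0.17 kg, standing upright on the worktop; z up its axis, +x along its pointer, a small fin at the skirt's foot that reaches 32 mm from the axis. Round skirt of 50 mm diameter, 26 mm high, grip bar on top. When fully home this point is 27 mm above collar_top.
- ramekin_pale: white ramekin with pale sauce, diameter 67, height 42 mm; bystander, leave alone; origin under its centre
- sauce_bottle: squeeze bottle, diameter 62, height 165 mm; bystander; origin under its centre
- salt_shaker: shaker with grey domed top, diameter 44, height 90 mm; bystander; origin under its centre
- lime: lime, 57x46x45 mm; bystander; origin under its centre
- deli_cup: lidded plastic cup, diameter 72, height 70 mm; bystander; origin under its centre
- thermometer: dial probe thermometer lying down, 145 mm long, dial 45 mm; bystander; origin at its middle on the worktop
- tape_roll: roll of paper tape lying flat, diameter 103, height 25 mm; bystander; origin under its centre
- collar_top (a point): Centre of the top of the collar (42 mm diameter; at rest 68 mm above the worktop, 20 mm below the stem's top; moves down with it); axes as the warmer's. Collar and stem are sprung as one: 3 N to start, 6 N at 3 mm down, rigid beyond. The stem turns with a friction of about 0.06 N m, from 0.35 rad clockwise to 1.6 rad counter-clockwise of off. The knob at home rests on this collar.
- off_mark (a point): The off mark: a short wide radial dash on top of the control box, 47 mm from the stem's axis, 60 mm above the worktop; narrower dashes run counter-clockwise from it. Axes as the warmer's.
- knob_bar (a point): Middle of the knob's grip bar, on the axis, 40 mm above the underside; axes as the knob's. The bar is 44 mm long (x), 13 mm thick (y) and stands from 26 mm (top of the skirt) to 54 mm above the underside: pinch it across y from above, fingertips just clear of the skirt.
- knob_mouth (a point): Centre of the knob's underside; axes as the knob's. Bore: cone from 33 to 25.2 mm diameter over 5 mm; from 6 mm depth D-shaped, flat 3.8 mm from the axis on the +x side; 21 mm deep. At a wrong angle the knob stands on the stem's top, underside 14 mm above the collar; with its pointer within about 0.1 rad of where the stem's flat faces, it drops those 14 mm and then turns the stem.
- knob: The same loose control knob as a whole; origin at the centre of its underside, axes as knob_mid.

How it is judged:
By the outcome, as a careful person would: the job done as asked, in the order asked, and still so for the second after the job is handed in, with the robot touching nothing.
It also fails if it takes over 72 s, if anything falls off the work surface, if the arm or the gripper's body presses on something with over 40 N, if the wrist force passes 120 N, or if a joint passes its speed limit or range.

## Robot

A 6-joint arm with a two-finger parallel gripper is mounted at the origin on a cart in front of the work surface, level with it; the furniture and walls round the work are solid. World frame = base frame: x ahead of the robot, y to its left, z up, the work surface at z = 0. Lengths are in m, angles in degrees, forces in N, time in s.
With the tool pointing down it reaches from about 0.25 to 0.725 m from the base axis. Payload 9.7 kg.
Tool frame: the origin (TCP) lies at the very end of the fingers, on their centre line; the grasp point (between the pads) lies 19 mm behind it; y points along the fingers, x is the direction in which the jaws open and shut, and the axes are right-handed (so a half turn about y gives the same grasp; the last joint's range is limited). The gripper opens to 85 mm and grips with 20 to 120 N. Pads are 22 mm wide; open, the fingers measure 114 mm over their backs; the gripper's body (76 mm by 85 mm) begins 54 mm behind the grasp point. The pads swing forward as they close: fully open they stand 13 mm farther back than shut.
Start: joints at [65.89, 4.979, 10.078, 95.1, 0, 90], TCP at [0.225, 0.502, 0.231] pointing down, gripper open.
Joint ranges: [-179.16, 179.16], [-48.56, 103.87], [-65.8, 70.77], [-126.05, 130.52], [-82.76, 87.17], [-180, 180]. Speed limits (degrees/s): [127.2, 127.2, 147.25, 180, 180, 180].

## Interface

Orientations are given as [roll, pitch, yaw] about the fixed x, y, z axes, in that order (R = Rz(yaw) Ry(pitch) Rx(roll)).
In Python, from workcell import bot gives the robot as it stands.
- The arm moves only by the shell command python3 -m jog 'ROWS' [FORCE]. ROWS is JSON, a list of rows, each a list of 7 numbers: the closure, from 0 (fully open) to 1 (shut), then the shift along the world's x, y, z in units of 25 mm (1.0 is 25 mm), then the turn, a rotation vector about the world's x, y, z in units of 5 degrees (1.0 is 5 degrees). A call has 1 to 5 rows; each row is the pose to reach, as a shift and turn from the pose commanded when the call began; what a row does not reach only later rows make up. A row lasts 1/10 s, in which the tool goes at most 50 mm and 8.59 degrees, less where a joint would pass 70% of its speed; a pose out of reach is approached as far as the arm can. A call with a gripper value outside its range is refused whole. The fingers move at their own pace and stop on an object; FORCE is the grip in N (left out, the last holds). Time passes only in rows, so rows that repeat a pose let the fingers close. It gives the time, the measured TCP pose, the force and the opening at its end, in the units of the state.
- bot.get_obs(): the state, without advancing time (a new reading comes with each control period).
- bot.camera(name): name is "side" or "top" or "wrist"; returns (picture, depth): 480x640x3 uint8, red, green, blue; 480x640 float32, m along the optical axis (not along the pixel's ray), 0 where there is no reading.
- bot.camera_model(name): a dict with "fx", "fy", "cx", "cy" (pixels), "rvec" (rotation vector, rad) and "tvec" (3), from world to camera coordinates, as OpenCV has them; the wrist camera has in their place "tool_from_camera" (4x4, takes a point from camera to tool coordinates, whose origin is the TCP and whose axes are the tool frame's). Camera axes: x right, y down, z forward; pixel columns grow to the right and rows downward; lengths in m; the calibration is good to about 2 mm. The wrist camera is an equidistant fisheye: a pixel r from the principal point sees the ray r / f radians off the axis. A picture is of the moment at which its call begins: read the wrist's pose just before it. camera_model takes no time and is no camera call.
- bot.job_done(): hands the job in, once; it reports no verdict.
Trained networks look in the newest picture that a camera, given by its name, has taken for a name from the list of things; names that differ only in an ending like _2 or _b are one class to them, and where a whole thing is asked for, a point or a joint stands for the part that bears it (a point fixed in the world has none). Each returns a list of dicts, best first, with "conf" (0 to 1); they miss things now and then, are a little off and sometimes report something else, mostly with a low value. They report only what shows in the picture. A call takes as long as a camera call.
- bot.regions_of(camera, label): "pixels" (480x640 bool, what is visible of it) and "point" ([row, column] in pixels, amid what is visible of it).
The state is a dict: "time": time; "q": joint angles; "qd": joint speeds; "joint_efforts": joint torques, N m; "ee_pos": TCP position; "tcp_rot": TCP orientation; "wrist_force": force on the tool from outside, world axes, zero at the start; "torque": the same for the moment, N m; "opening": finger opening in m.
Only numpy, scipy, OpenCV 4.12 (cv2) and the standard library are available. Lean on these libraries where they do the work, as an engineer would, in place of code of your own. Each camera call takes 0.05 s, during which the arm holds its last target. There are 200 camera calls.

## Working session

There is one attempt and no reset: what is moved stays moved. The work goes in short steps, Python scripts to look and compute and a shell command to move; the robot and the scene stay as the last step left them, time stands still between calls to the robot, and variables do not carry over. Pictures are saved under pics/ and viewed, about 8 in all and at most 12, crops included, and the job is handed in when it is done.

```bash
mkdir -p pics
cat > h.py <<'E'
import numpy as np,cv2
from workcell import bot
def pts(cam,pic,d):
    m=bot.camera_model(cam);R=cv2.Rodrigues(np.array(m['rvec'],float))[0];t=np.array(m['tvec'],float).ravel()
    v,u=np.mgrid[0:480,0:640];P=np.stack([(u-m['cx'])/m['fx']*d,(v-m['cy'])/m['fy']*d,d],-1)
    return (P-t)@R
def save(n,p): cv2.imwrite('pics/'+n+'.png',p[...,::-1])
E
python3 - <<'E'
from h import *
o=bot.get_obs();print(o['time'],o['ee_pos'],o['tcp_rot'],o['opening'])
for c in ['top','side']:
    p,d=bot.camera(c);save(c,p);np.savez('pics/'+c,p=p,d=d);W=pts(c,p,d)
    for n in ['knob','knob_bar','warmer','stem_top','collar_top','off_mark']:
        for r in bot.regions_of(c,n)[:2]:
            w=W[r['pixels']&(d>0)]
            print(c,n,round(r['conf'],2),np.round(r['point']),r['pixels'].sum(),np.round(np.median(w,0),3) if len(w) else '',np.round(np.percentile(w,[2,98],axis=0),3).tolist() if len(w) else '')
E
```

```text
0.0 [0.22457132 0.50179181 0.23056826] [-8.99999333e+01  7.87469920e-02  6.58920771e+01] 0.08542601109455732
top knob 0.52 [259. 223.] 213 [0.469 0.317 0.028] [[0.448, 0.299, -0.002], [0.499, 0.343, 0.059]]
top knob_bar 0.53 [258. 222.] 202 [0.468 0.316 0.029] [[0.448, 0.299, 0.003], [0.494, 0.343, 0.059]]
top knob_bar 0.31 [245. 455.] 104 [ 0.533 -0.43   0.032] [[0.526, -0.45, 0.001], [0.552, -0.41, 0.049]]
top warmer 0.82 [236. 335.] 6851 [ 0.545 -0.038  0.061] [[0.442, -0.191, 0.025], [0.653, 0.133, 0.111]]
top stem_top 0.56 [238. 334.] 6853 [ 0.545 -0.039  0.061] [[0.442, -0.192, 0.026], [0.653, 0.132, 0.111]]
top stem_top 0.36 [192. 254.] 472 [0.684 0.214 0.066] [[0.653, 0.184, -0.003], [0.721, 0.258, 0.074]]
top collar_top 0.54 [241. 304.] 115 [0.523 0.063 0.07 ] [[0.508, 0.046, 0.062], [0.541, 0.079, 0.091]]
top off_mark 0.9 [236. 336.] 6767 [ 0.544 -0.037  0.061] [[0.442, -0.192, 0.038], [0.651, 0.132, 0.111]]
side knob 0.87 [343. 304.] 356 [0.469 0.331 0.027] [[0.449, 0.319, 0.003], [0.496, 0.347, 0.057]]
side knob_bar 0.81 [343. 310.] 366 [0.47  0.332 0.027] [[0.449, 0.318, 0.001], [0.497, 0.347, 0.057]]
side warmer 0.64 [245. 318.] 5699 [ 0.541 -0.001  0.062] [[0.439, -0.185, 0.017], [0.648, 0.151, 0.11]]
side stem_top 0.68 [244. 316.] 5656 [ 0.54  -0.001  0.062] [[0.439, -0.185, 0.018], [0.647, 0.151, 0.109]]
side collar_top 0.7 [195. 378.] 393 [ 0.406 -0.414  0.019] [[0.359, -0.474, 0.0], [0.452, -0.376, 0.028]]
side collar_top 0.56 [263. 315.] 123 [0.524 0.07  0.07 ] [[0.509, 0.05, 0.064], [0.542, 0.085, 0.09]]
side off_mark 0.67 [244. 314.] 5721 [ 0.541 -0.002  0.062] [[0.439, -0.185, 0.014], [0.648, 0.151, 0.109]]
side off_mark 0.47 [181. 350.] 79 [ 0.534 -0.426  0.024] [[0.527, -0.491, -0.002], [0.556, -0.406, 0.046]]
```

```bash
python3 -c "
import cv2,numpy as np
a=cv2.imread('pics/top.png');b=cv2.imread('pics/side.png')
cv2.imwrite('pics/both.png',cv2.resize(np.vstack([a,b]),(400*1,600)))" ; ls
```

```text
h.py
pics
```

View pics/top.png

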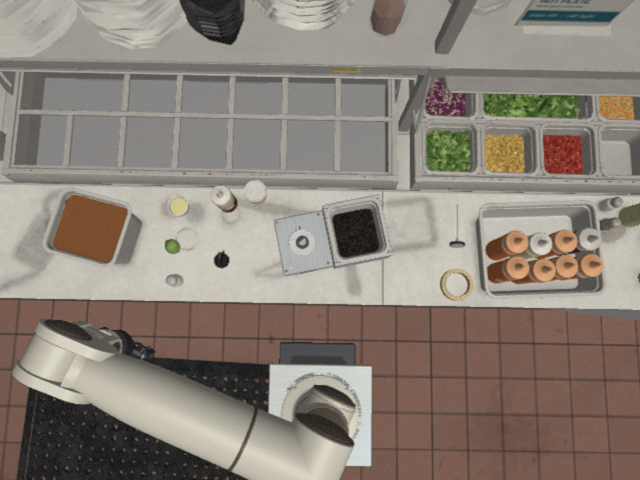

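The top view shows the knob at about (259,223), the stem at (240,303) on the warmer's control box, and other items to the left and far side. Next I'll move in close for wrist-camera views.

```bash
python3 -m jog '[[0,2,-1.5,0,0,0,0],[0,4,-3,0,0,0,0],[0,6,-4.5,0,0,0,0],[0,8,-6,0,0,0,0],[0,9,-7,-0.5,0,0,0]]'; python3 -m jog '[[0,0,0,0,0,0,0],[0,0,0,0,0,0,0]]'
python3 - <<'E'
from h import *
m=bot.camera_model('wrist');print({k:(np.round(v,4).tolist()) for k,v in m.items()})
o=bot.get_obs();p,d=bot.camera('wrist');save('w1',p);np.savez('pics/w1',p=p,d=d,pos=o['ee_pos'],rot=o['tcp_rot']);print(o['ee_pos'],o['tcp_rot'])
for n in ['knob','knob_bar','stem_top','collar_top','off_mark']:
    for r in bot.regions_of('wrist',n)[:2]: print(n,r['conf'],r['point'],r['pixels'].sum())
E
```

```text
time: 1.2
ee_pos: [0.4241, 0.3489, 0.2249]
tcp_rot: [-90.1, -0.1, 65.9]
wrist_force: [0.5, 1.8, 0.5]
opening: 0.0855
time: 1.4
ee_pos: [0.4231, 0.3491, 0.2238]
tcp_rot: [-90.0, 0.0, 65.7]
wrist_force: [0.1, 0.8, 0.1]
opening: 0.0854
{'fx': 371.6483, 'fy': 371.6483, 'cx': 317.434, 'cy': 241.111, 'tool_from_camera': [[1.0, -0.0006, -0.0003, 0.0002], [0.0001, -0.262, 0.9651, -0.143], [-0.0007, -0.9651, -0.262, 0.0657], [0.0, 0.0, 0.0, 1.0]]}
[0.42313378 0.34914386 0.22377026] [-8.99752135e+01  2.41871423e-02  6.57354580e+01]
knob 0.89 [265.6, 317.4] 2126
knob_bar 0.96 [269.3, 313.4] 2086
stem_top 0.59 [413.2, 126.4] 5419
collar_top 0.54 [414.5, 130.5] 203
off_mark 0.86 [410.5, 127.2] 4968
off_mark 0.51 [265.0, 315.3] 2182
```

View pics/w1.png

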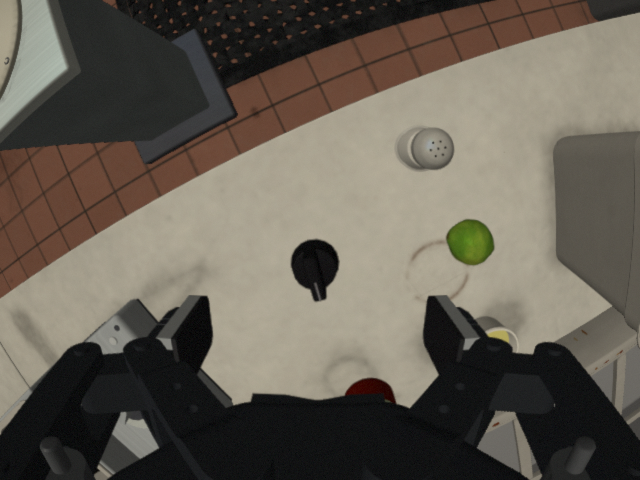

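The wrist view shows the knob at (265,315) with its pointer fin at (298,319), the lime at (242,470), the shaker at (148,430), and the bottle's red cap at (392,370), partly behind the gripper.

```bash
cat >> h.py <<'E'
from scipy.spatial.transform import Rotation as Ro
def wpts(d,pos,rot):
    m=bot.camera_model('wrist');v,u=np.mgrid[0:480,0:640]
    x=(u-m['cx'])/m['fx'];y=(v-m['cy'])/m['fy'];th=np.hypot(x,y)+1e-9
    k=np.tan(np.minimum(th,1.5))/th
    P=np.stack([x*k*d,y*k*d,d],-1);T=np.array(m['tool_from_camera'])
    P=P@T[:3,:3].T+T[:3,3]
    return P@Ro.from_euler('xyz',rot,degrees=True).as_matrix().T+np.array(pos)
E
python3 - <<'E'
from h import *
f=np.load('pics/w1.npz');d=f['d'];W=wpts(d,f['pos'],f['rot']);p=f['p'].astype(int)
bot.camera('wrist');r=bot.regions_of('wrist','knob')[0]['pixels']
M=np.zeros((480,640),bool);M[230:305,285:345]=1;M&=p.max(2)<75;M&=(d>0)
w=W[M];print(len(w),M.sum(),r.sum(),'zmax',np.percentile(w[:,2],[1,50,99]))
t=w[w[:,2]>0.048];c=(t.min(0)+t.max(0))/2;print('bar n',len(t),t.mean(0),c)
x=t[:,:2]-t[:,:2].mean(0);U,S,V=np.linalg.svd(x,full_matrices=0);print('bar dir',np.degrees(np.arctan2(V[0,1],V[0,0])),np.ptp(x@V.T,axis=0))
sk=w[(w[:,2]>0.018)&(w[:,2]<0.03)]; 
c2,rad=cv2.minEnclosingCircle(sk[:,:2].astype(np.float32));print('skirt',c2,rad)
l=w[w[:,2]<0.02];q=l[:,:2]-t[:,:2].mean(0);k=np.argsort(-np.hypot(*q.T))[:25];print('tip',l[k].mean(0),np.hypot(*q[k].T).mean(),np.degrees(np.arctan2(*(l[k].mean(0)-t.mean(0))[[1,0]])))
for rr in range(236,306,6): print(rr,W[rr,300:340:5].round(3)[:,2], p[rr,300:340:5].mean(1).round())
print('table z',W[200,300:330:10].round(4).tolist())
E
```

```text
1974 1974 2121 zmax [0.00436561 0.02671646 0.05544115]
bar n 602 [0.46978585 0.32448326 0.05374578] [0.47189444 0.32426377 0.05203258]
bar dir -8.99303360620758 [0.04289595 0.01348138]
skirt (0.471055805683136, 0.3243447542190552) 0.021708983927965164
tip [0.47310688 0.33212168 0.00870441] 0.023691256606797828 66.50155775952005
236 [-0.     0.001 -0.    -0.    -0.     0.     0.    -0.001] [160. 163. 165. 164. 166. 164. 161. 162.]
242 [0.001 0.004 0.008 0.009 0.007 0.007 0.001 0.   ] [150.  23.  12.  14.  10.  39. 160. 163.]
248 [0.013 0.018 0.025 0.024 0.02  0.018 0.01  0.   ] [ 11.   8.  13.   3.   5.  10.   9. 155.]
254 [0.026 0.039 0.045 0.042 0.026 0.027 0.023 0.009] [25. 12. 13.  5. 24. 20. 11.  7.]
260 [0.026 0.055 0.055 0.053 0.025 0.026 0.027 0.015] [21. 18. 18. 15. 21. 18. 20.  9.]
266 [0.027 0.054 0.055 0.054 0.025 0.027 0.026 0.024] [21. 20. 19. 20. 12. 19. 17. 13.]
272 [0.027 0.052 0.055 0.055 0.044 0.027 0.026 0.026] [21. 19. 19. 16.  8. 18. 21. 32.]
278 [ 0.025  0.027  0.055  0.054  0.053  0.027  0.027 -0.001] [ 19.  18.  23.  19.   8.  22.  20. 145.]
284 [0.026 0.027 0.053 0.055 0.054 0.034 0.002 0.001] [ 79.  21.  19.  84.  16.  11. 139. 161.]
290 [ 0.    -0.     0.052  0.055  0.054  0.051  0.002 -0.   ] [162. 164. 104.  39.  15.  41. 161. 159.]
296 [ 0.001  0.     0.     0.054  0.055  0.054 -0.    -0.   ] [163. 162. 163.  18.  54.  31. 163. 162.]
302 [0.001 0.002 0.002 0.001 0.001 0.001 0.001 0.   ] [161. 161. 160. 143. 160. 163. 163. 163.]
table z [[0.4081, 0.3369, -0.0003], [0.4119, 0.3462, 0.0025], [0.4163, 0.3551, 0.0005]]
```

```bash
python3 -m jog '[[0,0.4,-2,0,0,0,0],[0,0.8,-4,0,0,0,0],[0,1.2,-6,0,0,0,0],[0,1.6,-8,0,0,0,0],[0,2,-10,0,0,0,0]]'; python3 -m jog '[[0,0,0,0,0,0,0],[0,0,0,0,0,0,0],[0,0,0,0,0,0,0]]'
python3 - <<'E'
from h import *
for c in ['top','side']:
    f=np.load(f'pics/{c}.npz');W=pts(c,f['p'],f['d']);q=W[...,:2]-[0.4705,0.3244];r=np.hypot(q[...,0],q[...,1])
    m=(r<.045)&(f['p'].max(2)<80)&(r>.026);print(c,np.c_[W[m],r[m]].round(3).tolist()[:30])
o=bot.get_obs();p,d=bot.camera('wrist');save('w2',p);np.savez('pics/w2',p=p,d=d,pos=o['ee_pos'],rot=o['tcp_rot']);print(o['time'],o['ee_pos'],o['tcp_rot'],o['q'])
for n in ['stem_top','collar_top','off_mark','warmer']:
    for r in bot.regions_of('wrist',n)[:2]: print(n,r['conf'],r['point'],r['pixels'].sum())
v=[r['pixels'] for r in bot.regions_of('wrist','collar_top')]
cv2.imwrite('pics/w2c.png',cv2.resize(p[140:400,160:500,::-1],None,fx=2.3,fy=2.3,interpolation=cv2.INTER_CUBIC))
E
```

```text
time: 2.3
ee_pos: [0.4713, 0.1035, 0.2243]
tcp_rot: [-90.0, -0.0, 66.0]
wrist_force: [1.2, 0.3, 0.1]
opening: 0.0856
time: 2.6
ee_pos: [0.4713, 0.1057, 0.2241]
tcp_rot: [-90.0, -0.0, 65.9]
wrist_force: [0.4, -0.6, 0.6]
opening: 0.0852
top [[0.499, 0.318, 0.012, 0.029]]
side [[0.502, 0.321, 0.009, 0.032], [0.5, 0.32, 0.008, 0.03], [0.497, 0.319, 0.008, 0.027], [0.499, 0.322, 0.008, 0.028]]
2.6 [0.47132704 0.10571871 0.22405842] [-8.99947092e+01 -1.51580879e-02  6.59350342e+01] [ 1.26331735e+01 -4.32689055e+00 -7.60504365e-02  9.42460238e+01
  1.53154526e-02  3.66981392e+01]
stem_top 0.65 [301.5, 278.9] 39648
stem_top 0.34 [128.9, 516.2] 2084
collar_top 0.76 [296.2, 303.0] 1699
collar_top 0.41 [225.5, 624.8] 1369
off_mark 0.81 [298.2, 280.7] 40064
warmer 0.75 [299.8, 277.5] 39544
warmer 0.65 [126.9, 622.3] 1128
```

View pics/w2c.png

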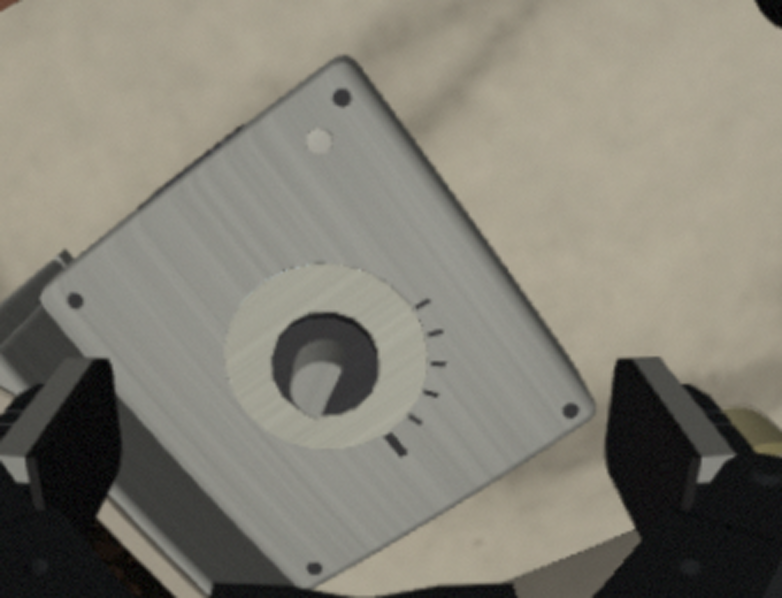

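The crop shows the stem's bright D top at crop (315,388), with its flat facing right and slightly down from (338,370) to (318,415). The dark collar is at (325,362), the wide off dash at (397,445), and the narrow dashes run counter-clockwise up to (423,302).

Run:
```python
from h import *
f=np.load('pics/w2.npz');p=f['p'].astype(int);W=wpts(f['d'],f['pos'],f['rot'])
def ray(row,col,z):
    D=np.ones((480,640),np.float32);a=wpts(D*.1,f['pos'],f['rot'])[row,col];b=wpts(D*.3,f['pos'],f['rot'])[row,col]
    s=(z-a[2])/(b[2]-a[2]);return a+s*(b-a)
g=p.mean(2);box=np.zeros_like(g,bool);box[270:350,265:345]=1
top=box&(W[...,2]>.083)&(W[...,2]<.093)&(g>105)
t=W[top];print('stem n',top.sum(),t.mean(0),t[:,2].std())
C=[(r+140-.0,c+160) for r,c in []]
def cr(x,y):return int(round(140+y/2.3)),int(round(160+x/2.3))
off=ray(*cr(397,445),.06);print('off',off)
# collar/dark ring fit
hole=box&(g<95)&(W[...,2]<.075);h=np.where(hole)
cs,_=cv2.findContours(hole.astype(np.uint8),0,1);cc=max(cs,key=cv2.contourArea)
e=cv2.fitEllipse(cv2.convexHull(cc));pc=e[0];print('ellipse',e)
col=ray(int(round(pc[1])),int(round(pc[0])),.068);print('collar',col,'z med',np.median(W[hole],0))
for cor in [(342,97),(75,300),(315,568),(571,410)]: print('screw',ray(*cr(*cor),.06))
S=cv2.warpAffine if 0 else None
# stem boundary circle fit: robust with r=11.5
b=t[:,:2];from scipy.optimize import minimize
v=off[:2]-col[:2];print('off ang',np.degrees(np.arctan2(v[1],v[0])),np.hypot(*v))
hull=cv2.convexHull(b.astype(np.float32)*1000).reshape(-1,2);print(hull.round(1).tolist())
```

```text
stem n 369 [0.52557466 0.06232087 0.08832527] 0.0006928337830890027
off [0.57510533 0.07549365 0.06      ]
ellipse ((301.1000061035156, 297.49554443359375), (44.54004669189453, 46.745853424072266), 97.11296081542969)
collar [0.52602207 0.0656609  0.068     ] z med [0.52338568 0.07082141 0.06823573]
screw [0.43843688 0.11298912 0.06      ]
screw [ 0.46612852 -0.0159955   0.06      ]
screw [0.61957136 0.01679087 0.06      ]
screw [0.59080839 0.14584048 0.06      ]
off ang 11.327997785594022 0.05005846632832105
[[538.0999755859375, 59.0], [526.5, 70.9000015258789], [524.0, 73.0], [522.4000244140625, 73.69999694824219], [520.4000244140625, 72.80000305175781], [517.0, 69.0], [516.5999755859375, 63.70000076293945], [517.0, 60.79999923706055], [518.2999877929688, 58.29999923706055], [520.5, 56.099998474121094], [521.7999877929688, 54.900001525878906], [523.2000122070312, 54.099998474121094], [527.9000244140625, 52.599998474121094], [529.4000244140625, 52.79999923706055], [530.5999755859375, 53.20000076293945], [534.5999755859375, 55.20000076293945], [536.9000244140625, 56.79999923706055]]
```

```bash
python3 -m jog '[[0,0,2,0,0,0,1],[0,0,4,0,0,0,2],[0,0,6,0,0,0,3],[0,0,8,0,0,0,3],[0,0,8.75,-1,0,0,3]]';  python3 -m jog '[[0.4,0,0,-1.2,0,0,0],[0.4,0,0,-2.4,0,0,0],[0.4,0,0,-3.6,0,0,0],[0.4,0,0,-3.6,0,0,0],[0.4,0,0,-3.6,0,0,0]]'
```

```text
time: 3.4
ee_pos: [0.4715, 0.3286, 0.2009]
tcp_rot: [-90.2, -0.2, 81.1]
wrist_force: [0.3, 0.4, -0.4]
opening: 0.0853
time: 3.9
ee_pos: [0.4712, 0.3238, 0.1095]
tcp_rot: [-90.0, 0.0, 80.9]
wrist_force: [0.8, 0.4, 0.7]
opening: 0.0512
```

Run:
```python
from h import *
o=bot.get_obs();p,d=bot.camera('wrist');W=wpts(d,o['ee_pos'],o['tcp_rot']);print(o['ee_pos'])
q=np.hypot(W[...,0]-.4705,W[...,1]-.3244)
m=(q<.035)&(W[...,2]>.050)&(W[...,2]<.06);t=W[m];x=t[:,:2]-t[:,:2].mean(0);V=np.linalg.svd(x,full_matrices=0)[2]
pr=x@V.T;lo,hi=np.percentile(pr,[1,99],axis=0);print(len(t),t[:,2].mean(),'centre',t[:,:2].mean(0)+(lo+hi)/2@V,'dir',np.degrees(np.arctan2(V[0,1],V[0,0])),hi-lo)
```

```text
[0.47118124 0.3238366  0.10954488]
1632 0.05391515366652357 centre [0.47185326 0.32353596] dir -8.81499234299777 [0.04204225 0.01242269]
```

```bash
python3 -m jog '[[0.4,0,0,-1.2,0,0,0],[0.4,0,0,-2.2,0,0,0],[0.4,0,0,-2.9,0,0,0],[0.4,0,0,-3.15,0,0,0],[0.4,0,0,-3.15,0,0,0]]' 40;  python3 -m jog '[[0.7,0,0,0,0,0,0],[1,0,0,0,0,0,0],[1,0,0,0,0,0,0],[1,0,0,0,0,0,0],[1,0,0,0,0,0,0]]' 40;  python3 -m jog '[[1,0,0,0,0,0,0],[1,0,0,0,0,0,0],[1,0,0,0.5,0,0,0],[1,0,0,1,0,0,0],[1,0,0,1.5,0,0,0]]' 40
```

```text
time: 4.45
ee_pos: [0.4718, 0.3239, 0.0312]
tcp_rot: [-90.0, -0.0, 80.9]
wrist_force: [-0.4, 0.1, 0.6]
opening: 0.0516
time: 4.95
ee_pos: [0.4721, 0.3241, 0.0316]
tcp_rot: [-90.1, -0.1, 80.9]
wrist_force: [-0.4, -0.6, 5.4]
opening: 0.0123
time: 5.45
ee_pos: [0.4715, 0.3237, 0.0692]
tcp_rot: [-90.0, -0.0, 80.9]
wrist_force: [-1.0, -1.0, -1.8]
opening: 0.0121
```

```bash
python3 -m jog '[[1,0,0,1.5,0,0,1.5],[1,0,0,3,0,0,3],[1,0.4,-1.5,4,0,0,4.5],[1,0.7,-3,4,0,0,6],[1,1,-4.5,4,0,0,7.5]]'; python3 -m jog '[[1,0.4,-1.5,0,0,0,1.5],[1,0.8,-3,0,0,0,3],[1,1.1,-4.5,0,0,0,4.5],[1,1.26,-5.5,0,0,0,6],[1,1.26,-5.85,0,0,0,7.5]]'; python3 -m jog '[[1,0,0,0,0,0,0.8],[1,0,0,0,0,0,0.8],[1,0,0,0,0,0,0.8]]'
python3 - <<'E'
from h import *
o=bot.get_obs();p,d=bot.camera('wrist');save('w3',p);W=wpts(d,o['ee_pos'],o['tcp_rot']);print(o['ee_pos'],o['tcp_rot'],o['wrist_force'],o['q'])
cv2.imwrite('pics/w3c.png',cv2.resize(p[160:480,140:500,::-1],None,fx=1.8,fy=1.8))
E
```

```text
time: 5.95
ee_pos: [0.4971, 0.2104, 0.17]
tcp_rot: [-90.2, 0.0, 118.8]
wrist_force: [0.5, 0.3, -1.5]
opening: 0.0123
time: 6.45
ee_pos: [0.5283, 0.0626, 0.1689]
tcp_rot: [-90.0, 0.1, 156.1]
wrist_force: [0.3, 0.2, -1.6]
opening: 0.0123
time: 6.75
ee_pos: [0.528, 0.065, 0.1684]
tcp_rot: [-90.0, 0.0, 159.8]
wrist_force: [-0.1, 1.1, -2.0]
opening: 0.0123
[0.52803764 0.06504754 0.16842534] [-9.00188666e+01  3.04763613e-02  1.59767350e+02] [-0.06386787  1.05947724 -2.01168499] [ 7.02122357e+00  1.63842095e+00 -3.80886476e-01  8.79449598e+01
  2.81602105e-03 -6.27461306e+01]
```

View pics/w3c.png

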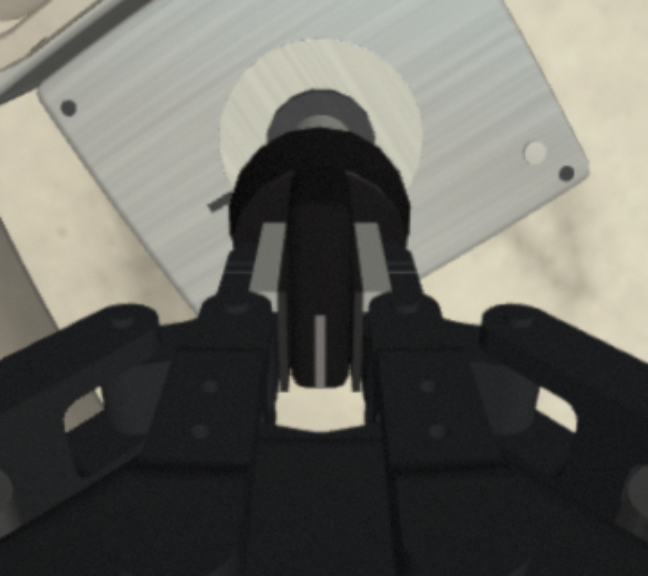

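The knob is held straight, with the white pointer line at crop (320,350) on the far end of the bar. The collar and stem are just in front of it, and the off mark is at (218,200).

```bash
python3 -m jog '[[1,0,0,-0.7,0,0,0],[1,0,0,-1.4,0,0,0],[1,0,0,-1.8,0,0,0],[1,0,0,-2,0,0,0],[1,0,0,-2.08,0,0,0]]'; python3 -m jog '[[1,0,0,0,0,0,0],[1,0,0,-0.02,0,0,0],[1,0,0,-0.04,0,0,0],[1,0,0,-0.06,0,0,0],[1,0,0,-0.06,0,0,0]]';python3 -m jog '[[1,0,0,-0.02,0,0,0],[1,0,0,-0.04,0,0,0],[1,0,0,-0.06,0,0,0],[1,0,0,-0.06,0,0,0]]'
```

```text
time: 7.3
ee_pos: [0.5279, 0.0651, 0.1156]
tcp_rot: [-90.0, -0.0, 159.9]
wrist_force: [0.0, 0.2, -1.9]
opening: 0.0122
time: 7.8
ee_pos: [0.528, 0.0649, 0.1144]
tcp_rot: [-90.0, 0.0, 159.9]
wrist_force: [-0.2, 0.2, -1.9]
opening: 0.012
time: 8.2
ee_pos: [0.528, 0.0649, 0.113]
tcp_rot: [-90.0, 0.0, 159.9]
wrist_force: [-0.9, -0.8, 1.4]
opening: 0.0122
```

```bash
python3 -m jog '[[1,0,0,-0.02,0,0,0],[1,0,0,-0.04,0,0,0],[1,0,0,-0.06,0,0,0],[1,0,0,-0.06,0,0,0]]'; python3 -m jog '[[1,0,0,0,0,0,-0.2],[1,0,0,0,0,0,-0.4],[1,0,0,0,0,0,-0.6],[1,0,0,0,0,0,-0.8],[1,0,0,0,0,0,-1]]'; python3 -c "
from h import *
print(bot.get_obs()['torque'])"
```

```text
time: 8.6
ee_pos: [0.5281, 0.0649, 0.1114]
tcp_rot: [-90.0, 0.0, 159.9]
wrist_force: [-0.4, -0.1, 2.3]
opening: 0.0125
time: 9.1
ee_pos: [0.5279, 0.0649, 0.1113]
tcp_rot: [-90.0, -0.0, 154.8]
wrist_force: [-0.4, -0.2, 2.5]
opening: 0.0127
[-0.16125052  0.26719413  0.0024592 ]
```

```bash
for i in 1; do :; done; python3 -m jog '[[1,0,0,0,0,0,-0.2],[1,0,0,0,0,0,-0.4],[1,0,0,0,0,0,-0.6],[1,0,0,0,0,0,-0.8],[1,0,0,0,0,0,-1]]'; python3 -m jog '[[1,0,0,0,0,0,-0.2],[1,0,0,0,0,0,-0.4],[1,0,0,0,0,0,-0.6],[1,0,0,0,0,0,-0.6]]'; python3 -c "
from h import *
print(bot.get_obs()['torque'])"
```

```text
time: 9.6
ee_pos: [0.5279, 0.0649, 0.1112]
tcp_rot: [-90.0, -0.0, 149.8]
wrist_force: [-1.8, -0.7, 2.3]
opening: 0.0119
time: 10.0
ee_pos: [0.528, 0.0649, 0.1112]
tcp_rot: [-90.0, -0.0, 146.8]
wrist_force: [-0.9, -0.9, 2.3]
opening: 0.0122
[-0.11517744  0.22764283  0.00948709]
```

```bash
python3 -m jog '[[1,0,0,0,0,0,-0.2],[1,0,0,0,0,0,-0.4],[1,0,0,0,0,0,-0.4]]'; python3 -c "
from h import *
print(bot.get_obs()['torque'])"
```

```text
time: 10.3
ee_pos: [0.5279, 0.0649, 0.1113]
tcp_rot: [-90.0, -0.0, 144.8]
wrist_force: [-0.6, -1.0, 1.8]
opening: 0.0124
[-0.11407043  0.27556262 -0.04235652]
```

Pointer is at about 55°, and sight puts the flat near 45°. I'll continue in 2° steps.

```bash
python3 -m jog '[[1,0,0,0,0,0,-0.2],[1,0,0,0,0,0,-0.4],[1,0,0,0,0,0,-0.4]]'; python3 -m jog '[[1,0,0,0,0,0,-0.2],[1,0,0,0,0,0,-0.4],[1,0,0,0,0,0,-0.4]]';python3 -c "
from h import *
print(bot.get_obs()['torque'])"
```

```text
time: 10.6
ee_pos: [0.5281, 0.0651, 0.1111]
tcp_rot: [-90.0, -0.0, 142.8]
wrist_force: [1.1, 1.0, 0.2]
opening: 0.0123
time: 10.9
ee_pos: [0.5279, 0.065, 0.1111]
tcp_rot: [-90.0, -0.0, 140.8]
wrist_force: [1.2, 0.7, -1.9]
opening: 0.0122
[ 0.23835764 -0.13106237 -0.06130093]
```

The force dropped to the knob's weight alone, so the flat has been found. Now I'll follow it down gently.

```bash
python3 -m jog '[[1,0,0,-0.04,0,0,0],[1,0,0,-0.08,0,0,0],[1,0,0,-0.12,0,0,0],[1,0,0,-0.16,0,0,0]]'; python3 -c "
from h import *
print(bot.get_obs()['torque'])"
```

```text
time: 11.3
ee_pos: [0.5281, 0.065, 0.1072]
tcp_rot: [-90.0, 0.0, 140.9]
wrist_force: [1.4, 2.0, -1.0]
opening: 0.0119
[ 0.32846714 -0.20311845  0.03588707]
```

```bash
python3 -m jog '[[1,0,0,-0.04,0,0,0],[1,0,0,-0.08,0,0,0],[1,0,0,-0.12,0,0,0],[1,0,0,-0.16,0,0,0]]';python3 -m jog '[[1,0,0,-0.03,0,0,0],[1,0,0,-0.06,0,0,0],[1,0,0,-0.09,0,0,0],[1,0,0,-0.09,0,0,0]]'; python3 -c "
from h import *
print(bot.get_obs()['torque'])"
```

```text
time: 11.7
ee_pos: [0.528, 0.065, 0.1032]
tcp_rot: [-90.0, 0.0, 140.9]
wrist_force: [1.6, 1.8, -1.5]
opening: 0.012
time: 12.1
ee_pos: [0.528, 0.065, 0.1009]
tcp_rot: [-90.0, 0.0, 140.9]
wrist_force: [1.3, 1.7, -1.1]
opening: 0.0121
[ 0.41968363 -0.43811354  0.02482101]
```

```bash
python3 -m jog '[[1,0,0,-0.03,0,0,0],[1,0,0,-0.06,0,0,0],[1,0,0,-0.06,0,0,0]]';python3 -m jog '[[1,0,0,-0.02,0,0,0],[1,0,0,-0.04,0,0,0],[1,0,0,-0.04,0,0,0]]'; python3 -c "
from h import *
print(bot.get_obs()['torque'])"
```

```text
time: 12.4
ee_pos: [0.528, 0.0649, 0.0996]
tcp_rot: [-90.0, 0.0, 140.9]
wrist_force: [1.5, 2.3, 0.7]
opening: 0.0123
time: 12.7
ee_pos: [0.528, 0.0649, 0.0986]
tcp_rot: [-90.0, 0.0, 140.9]
wrist_force: [0.8, 2.2, 1.3]
opening: 0.0122
[ 0.45604578 -0.34315257 -0.03216861]
```

Home: contact at z ≈ 0.0995, about 14 mm below the first contact. Now I'll turn it slowly to off, about 39° clockwise.

```bash
python3 -m jog '[[1,0,0,0,0,0,-0.25],[1,0,0,0,0,0,-0.5],[1,0,0,0,0,0,-0.75],[1,0,0,0,0,0,-1],[1,0,0,0,0,0,-1.25]]'; python3 -c "
from h import *
print(bot.get_obs()['torque'])"; python3 -m jog '[[1,0,0,0,0,0,-0.25],[1,0,0,0,0,0,-0.5],[1,0,0,0,0,0,-0.75],[1,0,0,0,0,0,-1],[1,0,0,0,0,0,-1.25]]';python3 -m jog '[[1,0,0,0,0,0,-0.25],[1,0,0,0,0,0,-0.5],[1,0,0,0,0,0,-0.75],[1,0,0,0,0,0,-1],[1,0,0,0,0,0,-1.25]]'
```

```text
time: 13.2
ee_pos: [0.5277, 0.0647, 0.0984]
tcp_rot: [-90.0, -0.0, 134.5]
wrist_force: [-1.4, -0.2, 1.7]
opening: 0.012
[-0.03366028  0.23155015  0.01560478]
time: 13.7
ee_pos: [0.528, 0.0649, 0.0985]
tcp_rot: [-90.0, 0.0, 128.3]
wrist_force: [-0.8, -0.6, 1.3]
opening: 0.0123
time: 14.2
ee_pos: [0.5281, 0.065, 0.0986]
tcp_rot: [-90.0, -0.0, 122.0]
wrist_force: [0.5, 1.3, 1.5]
opening: 0.0118
```

```bash
python3 -m jog '[[1,0,0,0,0,0,-0.25],[1,0,0,0,0,0,-0.5],[1,0,0,0,0,0,-0.75],[1,0,0,0,0,0,-1],[1,0,0,0,0,0,-1.25]]'; python3 -m jog '[[1,0,0,0,0,0,-0.25],[1,0,0,0,0,0,-0.5],[1,0,0,0,0,0,-0.75],[1,0,0,0,0,0,-1],[1,0,0,0,0,0,-1.25]]';python3 -m jog '[[1,0,0,0,0,0,-0.25],[1,0,0,0,0,0,-0.5],[1,0,0,0,0,0,-0.75],[1,0,0,0,0,0,-1],[1,0,0,0,0,0,-1]]'
python3 - <<'E'
from h import *
o=bot.get_obs();p,d=bot.camera('wrist');print(o['ee_pos'],o['tcp_rot'],o['wrist_force'],o['torque'])
cv2.imwrite('pics/w4c.png',cv2.resize(p[160:480,140:500,::-1],None,fx=1.8,fy=1.8))
E
```

```text
time: 14.7
ee_pos: [0.5281, 0.065, 0.0986]
tcp_rot: [-90.0, -0.0, 115.8]
wrist_force: [1.2, 1.7, 1.6]
opening: 0.012
time: 15.2
ee_pos: [0.5281, 0.0649, 0.0986]
tcp_rot: [-90.0, 0.0, 109.5]
wrist_force: [1.9, 2.3, 1.5]
opening: 0.0123
time: 15.7
ee_pos: [0.5281, 0.0649, 0.0986]
tcp_rot: [-90.0, 0.0, 104.6]
wrist_force: [3.2, 1.8, 1.8]
opening: 0.0122
[0.52808542 0.06490627 0.0985959 ] [-9.00170119e+01  4.64325070e-03  1.04574968e+02] [3.18519059 1.77536912 1.79191024] [ 0.43064935 -0.77819441  0.01047859]
```

View pics/w4c.png

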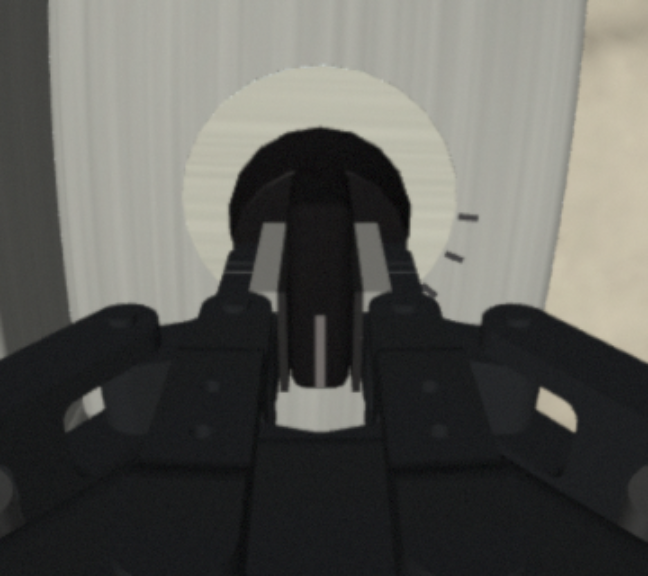

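The knob is straight in the grip and seated, and the box's brushed lines run parallel to the bar. The last 2.5° next, then ease off, open a little and lift.

```bash
python3 -m jog '[[1,0,0,0,0,0,-0.25],[1,0,0,0,0,0,-0.5],[1,0,0,0,0,0,-0.5],[1,0,0,0.02,0,0,-0.5],[1,0,0,0.02,0,0,-0.5]]'; python3 -m jog '[[0.7,0,0,0,0,0,0],[0.6,0,0,0,0,0,0],[0.6,0,0,0,0,0,0],[0.6,0,0,0,0,0,0]]'; python3 -m jog '[[0.6,0,0,0.3,0,0,0],[0.6,0,0,0.9,0,0,0],[0.6,0,0,1.8,0,0,0],[0.6,0,0,3,0,0,0],[0.6,0,0,4.5,0,0,0]]'; python3 -m jog '[[0,-1,0.5,0,0,0,0],[0,-2,1,0,0,0,0],[0,-2.4,1.4,0,0,0,-1.7],[0,-2.4,1.4,0,0,0,-3.4],[0,-2.4,1.4,0,0,0,-5]]';python3 -m jog '[[0,0,0,0,0,0,-1.5],[0,0,0,0,0,0,-2.2],[0,0,0,0,0,0,-2.2]]'
python3 - <<'E'
from h import *
o=bot.get_obs();p,d=bot.camera('wrist');print(o['time'],o['ee_pos'],o['tcp_rot'],o['wrist_force'])
save('w5',p);np.savez('pics/w5',p=p,d=d,pos=o['ee_pos'],rot=o['tcp_rot']);W=wpts(d,o['ee_pos'],o['tcp_rot'])
q=np.hypot(W[...,0]-.528,W[...,1]-.065)
m=(q<.035)&(W[...,2]>.115);t=W[m];x=t[:,:2]-t[:,:2].mean(0);V=np.linalg.svd(x,full_matrices=0)[2]
pr=x@V.T;lo,hi=np.percentile(pr,[1,99],axis=0);print(len(t),'topz',np.median(t[:,2]),'centre',t[:,:2].mean(0)+(lo+hi)/2@V,'dir',np.degrees(np.arctan2(V[0,1],V[0,0])),hi-lo)
r=bot.regions_of('wrist','knob');print([(a['conf'],a['point']) for a in r[:2]])
y,x=map(int,r[0]['point']);y=min(max(y,130),350);x=min(max(x,170),470)
print(x,y);cv2.imwrite('pics/w5c.png',cv2.resize(p[y-130:y+130,x-170:x+170,::-1],None,fx=2.3,fy=2.3,interpolation=cv2.INTER_CUBIC))
E
```

```text
time: 16.25
ee_pos: [0.528, 0.0649, 0.0991]
tcp_rot: [-90.0, 0.0, 102.1]
wrist_force: [3.6, 1.5, 0.1]
opening: 0.0124
time: 16.65
ee_pos: [0.5276, 0.0648, 0.0988]
tcp_rot: [-90.0, 0.0, 102.1]
wrist_force: [-0.9, -0.1, -0.6]
opening: 0.0342
time: 17.15
ee_pos: [0.5275, 0.0649, 0.2131]
tcp_rot: [-90.0, -0.0, 102.1]
wrist_force: [0.4, 0.4, 0.4]
opening: 0.0345
time: 17.65
ee_pos: [0.4678, 0.1003, 0.2133]
tcp_rot: [-90.1, -0.0, 76.8]
wrist_force: [-0.4, 0.7, 0.2]
opening: 0.0855
time: 17.95
ee_pos: [0.4681, 0.1, 0.2129]
tcp_rot: [-90.1, -0.0, 66.1]
wrist_force: [-0.2, -0.3, 0.0]
opening: 0.0852
17.95 [0.46808102 0.09995138 0.21290408] [-9.00663530e+01 -4.65023458e-02  6.60962601e+01] [-0.15408408 -0.2656016   0.04990912]
1044 topz 0.12182534502177794 centre [0.52773351 0.06523505] dir 13.632080871056186 [0.04221844 0.01275032]
[(0.67, [314.6, 309.9]), (0.38, [300.5, 275.2])]
309 314
```

View pics/w5c.png

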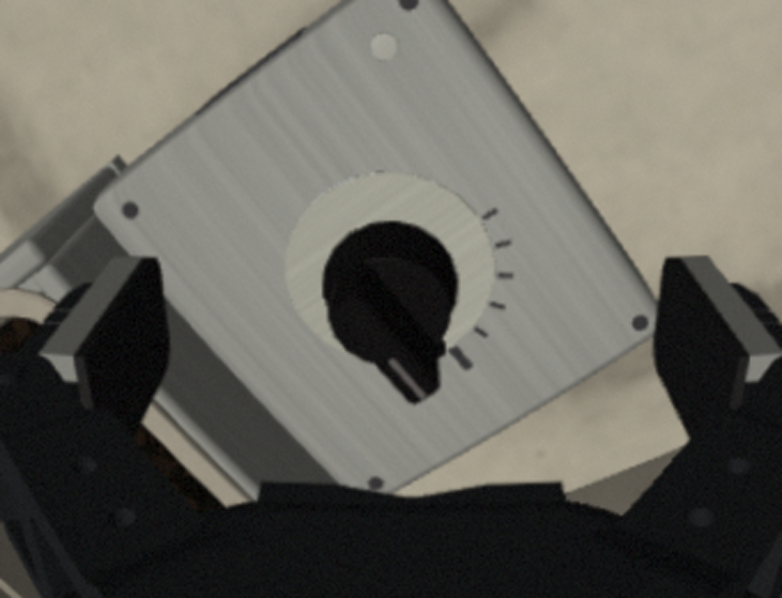

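The knob is seated and released, with its white line at (408,380), its fin tip at (438,348), and the off mark just beyond at (460,358). Next I'll compare the angles numerically.

Run:
```python
from h import *
f=np.load('pics/w5.npz');A=wpts(np.full((480,640),.1),f['pos'],f['rot']);B=wpts(np.full((480,640),.3),f['pos'],f['rot'])
def ray(x,y,z):
    r=cv2.remap(A.astype(np.float32),np.float32([[139+x/2.3]]),np.float32([[184+y/2.3]]),1)[0,0];s=cv2.remap(B.astype(np.float32),np.float32([[139+x/2.3]]),np.float32([[184+y/2.3]]),1)[0,0]
    return r+(z-r[2])/(s[2]-r[2])*(s-r)
a,b,c,d=[ray(x,y,.06) for x,y in [(408,2),(130,210),(376,483),(640,322)]]
an=lambda v:np.degrees(np.arctan2(v[1],v[0]))
print('warmer',an(d-a),an(c-b),an(a-b)-90,an(d-c)-90)
o=ray(460,358,.06);k=np.array([.5277,.0652,0]);print('off',o,an(o-k),np.hypot(*(o-k)[:2]))
print('mark ends',an(ray(468,367,.06)-ray(452,349,.06)))
t=ray(440,349,.072);print('fin',t,an(t-k),np.hypot(*(t-k)[:2]))
l=ray(391,361,.122);m=ray(422,396,.122);print('line',an(m-l),an(m-k))
```

```text
warmer 12.459962 12.301614 12.157913 12.440155
off [0.57505816 0.07429203 0.06      ] 10.867669781393747 0.04822302985885043
mark ends 13.862698
fin [0.56144416 0.07104732 0.07199998] 9.830815451950015 0.03424703959124326
line 12.551016 9.503184550854387
```

```bash
python3 -c "
from h import *
print(bot.job_done(), bot.get_obs()['time'])"
```

```text
the job is handed in; nothing more can be done
the job is handed in; nothing more can be done
```

The knob is back on its stem, fully home and turned to off, and the job was handed in at about 18 s on the robot's clock.

- **Fitting:** I set the knob on the stem about 25° counter-clockwise of where the flat showed in the picture. I pressed with about 4 N and turned it slowly clockwise. The force fell away at a pointer angle of about 51–53° (world frame), and I followed the knob about 14 mm down onto the collar. I then turned the knob and stem together about 39° clockwise to off, let go and backed the arm away.
- **Seating:** after release the knob's top is at 0.122 m, which is what fully home should give (68 + 54 mm).
- **Pointer:** the white line's direction is 12.6°, against 12.3° for the warmer's off axis.
- **Checks that disagreed:** the bar direction from depth came out at 13.6°. The angles from the stem axis to the off mark and to the fin tip came out at 10.9° and 9.8°. They all lie within 2.5° of the off axis, and I put the spread down to pixel and calibration noise.
- **Forces:** the wrist readings I printed stayed under about 6 N.
- **Other items:** I planned the moves clear of the other things on the worktop and felt no contact with them. I did not take a final picture of them.

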